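# Feed the circuit board under the pointer

### The arm

A 6-joint arm with a two-finger parallel gripper is mounted at the origin on the work surface. World frame = base frame: x ahead of the robot, y to its left, z up, the work surface at z = 0. Lengths are in m, angles in rad, forces in N, time in s.
With the tool pointing down it reaches from about 0.375 to 0.9 m from the base axis. Payload 3.1 kg.
Tool frame: the origin (TCP) lies where the fingers leave the gripper's body, on its centre line; the fingertips stand 73 mm ahead of it and the grasp point (between the pads) lies 54 mm ahead of it; z points along the fingers, y is the line along which they close (so a half turn about z gives the same grasp; the last joint's range is limited). The gripper opens to 85 mm and grips with 20 to 120 N. Pads are 22 mm wide; open, the fingers measure 114 mm over their backs; the gripper's body (76 mm by 85 mm) begins 54 mm behind the grasp point. The pads swing forward as they close: fully open they stand 13 mm farther back than shut.
Start: joints at [1.165, 0.527, 1.433, -0, 1.181, -0.178], TCP at [0.14, 0.609, 0.304] pointing down, gripper open.
Joint ranges: [-3.08, 3.08], [-0.75, 2.2], [0.22, 2.44], [-1.43, 4.57], [0, 2.65], [-2.85, 2.85]. Speed limits (rad/s): [2.79, 2.79, 3.14, 3.14, 3.14, 3.14].

### API

Orientations are given as a unit quaternion [x, y, z, w].
In Python, from station import manip gives the robot as it stands.
- The arm moves only by the shell command python3 -m crank 'ROWS' [FORCE]. ROWS is JSON, a list of rows, each an object with "dp": the shift along the tool's x, y, z normalised to -1 to 1, where 1 is 50 cm, a list of three; "delta_rot": the turn, a rotation vector about the tool's x, y, z normalised to -1 to 1, where 1 is 2 pi rad, a list of three; "fingers": the opening, from -1 (shut) to 1 (fully open). A call has 1 to 12 rows; each row shifts and turns the commanded pose from where the row before left it, along the tool's axes as they then stand; what a row does not reach is not made up. A row lasts 1/12 s, in which the tool goes at most 41.7 mm and 7.16 degrees, less where a joint would pass 70% of its speed; a pose out of reach is approached as far as the arm can. A call with a number of a shift or a turn outside -1 to 1 is refused whole. A call with a gripper value outside its range is refused whole. The fingers move at their own pace and stop on an object; FORCE is the grip in N (left out, the last holds). Time passes only in rows, so rows that do not move let the fingers close. It gives the time, the measured TCP pose, the force, the opening and the grip force at its end, in the units of the state.
- manip.sense(): the state, without advancing time (a new reading comes with each control period).
- manip.snapshot(name): name is "scene" or "top"; returns (picture, depth): 480x640x3 uint8, red, green, blue; 480x640 float32, m along the optical axis (not along the pixel's ray), 0 where there is no reading.
- manip.camera_model(name): a dict with "fx", "fy", "cx", "cy" (pixels), "k1" (the pictures are not rectified: a ray, as slopes to the right and down, at radius r is drawn at 1 + k1 r^2 times it, then the intrinsics apply), "origin" and "attitude" of the camera in the world. Camera axes: x right, y up, looking along -z (the intrinsics and any distortion apply to the point x, -y, -z); pixel columns grow to the right and rows downward; lengths in m; the calibration is good to about 2 mm. A picture is of the moment at which its call begins. camera_model takes no time and is no camera call.
- manip.sign_off(): hands the job in; it is judged then, once.
The state is a dict: "t": time; "q": joint angles; "qd": joint speeds; "tau": joint torques, N m; "tcp_pos": TCP position; "tool_rot": TCP orientation; "force": force on the tool from outside, world axes, zero at the start; "ft_torque": the same for the moment, N m; "finger_gap": opening from 0.0 (shut) to 1.0 (fully open); "gripper_force": force on a finger pad.
Only numpy, scipy, OpenCV 4.12 (cv2) and the standard library are available. Lean on these libraries where they do the work, as an engineer would, in place of code of your own. Each camera call takes 0.05 s, during which the arm holds its last target. There are 200 camera calls.

### The job

Two small feed stages stand on the electronics bench. On the one whose carriage carries the circuit board (the other carries a small parts tray), turn the black bar knob that rides on the carriage until the big square chip on the board is centred under the tip of that stage's fixed pointer, then let go. Leave the other stage as it is set.

Things in the scene. Friction and masses are not known exactly. Their poses are not given: they have to be found in the camera images.
- board_grip (a point): Knob on the carriage with the circuit board: black bar 46 long, 16 thick, 34 mm high on a 46 mm disc, vertical axis. Point: on its axis, 17 mm below the bar's top, 34 mm above the flat carriage, 64 mm above the table. x along the bar, y across it (the grasp), z up, turning with it. Clockwise from above moves carriage and knob along +y of chip, counter-clockwise along -y: 30 mm per radian.
- chip (a point): Centre of the top of the black 24 mm chip on the blue board (60 x 66 mm) fixed on the carriage, 41 mm above the table. y: the carriage's level line of travel; x: from knob to board; z up. The knob's axis is 78 mm towards -x. Carriage 140 x 80 mm, on a bed 190 x 220 mm. At the start it is 27 to 40 mm short of the pointer: 0.9 to 1.35 rad of clockwise turn, one grasp.
- board_pointer (a point): Tip of the fixed steel pointer of the same stage, pointing down, 50 mm above the table (9 mm above the chip's top). Its arm, at most 82 mm high, comes from a post 49 mm from the tip on the side away from the knob. Axes parallel to those of chip. The knob takes about 0.3 Nm to turn and stays where it is left.
- spare_grip (a point): The same point on the identical knob of the other stage, which has the same sizes and its own pointer, but carries a small grey parts tray (60 x 66 mm) in place of the circuit board. It must stay where it is.

How it is judged:
At the end, for the whole second after the job is handed in: The centre of the chip lies within 10 mm (level distance) of the pointer's tip (horizontal distance between chip and board_pointer below 0.01 m); the robot touches nothing.
It fails at once if the knob or carriage of the other stage is moved by more than 10 mm (distance of spare_grip from where it was at the start of the episode above 0.01 m).
It also fails if it takes over 38 s, if anything falls off the work surface, if the arm or the gripper's body presses on something with over 40 N, if the wrist force passes 120 N, or if a joint passes its speed limit or range.

## Working session

There is one attempt and no reset: what is moved stays moved. The work goes in short steps, Python scripts to look and compute and a shell command to move; the robot and the scene stay as the last step left them, time stands still between calls to the robot, and variables do not carry over. Pictures are saved under pics/ and viewed, at most 10 in all, crops included, and the job is handed in when it is done.

```bash
mkdir -p pics; cat > h.py <<'E'
import numpy as np, cv2
from scipy.spatial.transform import Rotation as R
from station import manip
def cam(n):
    m=manip.camera_model(n); a=np.array(m['attitude'],float)
    Rm=a if a.shape==(3,3) else R.from_quat(a).as_matrix()
    return m,Rm,np.array(m['origin'])
def ray(n,uv):
    m,Rm,o=cam(n); x=(uv[0]-m['cx'])/m['fx'];y=(uv[1]-m['cy'])/m['fy']
    r0=np.hypot(x,y); r=r0
    for _ in range(20): r=r0/(1+m['k1']*r*r)
    s=r/r0 if r0>0 else 1
    return o,Rm@np.array([x*s,-y*s,-1])
def atz(n,uv,z):
    o,d=ray(n,uv); return o+d*(z-o[2])/d[2]
def proj(n,p):
    m,Rm,o=cam(n); c=Rm.T@(np.array(p)-o); x,y=c[0]/-c[2],-c[1]/-c[2]
    k=1+m['k1']*(x*x+y*y); return np.array([m['fx']*x*k+m['cx'],m['fy']*y*k+m['cy']])
def snap(n,f):
    p,d=manip.snapshot(n); cv2.imwrite('pics/'+f+'.png',p[:,:,::-1]); np.save('pics/'+f+'.npy',d); return p,d
E
python3 - <<'E'
from h import *
for n in('top','scene'): snap(n,n+'0'); print(manip.camera_model(n))
s=manip.sense(); print(s['t'],s['tool_rot'],s['tcp_pos'])
E
```

```text
{'fx': 437.45608835535654, 'fy': 437.45608835535654, 'cx': 325.6152397850759, 'cy': 241.17260704234664, 'k1': -0.09164083723221492, 'origin': array([0.50047441, 0.00246359, 0.74404202]), 'attitude': array([-0.01322483,  0.03738871,  0.71628534, -0.69667962])}
{'fx': 527.7943470637332, 'fy': 527.7943470637332, 'cx': 315.1669963121852, 'cy': 241.73131851191292, 'k1': 0.03985217810447447, 'origin': array([0.89874968, 0.23327615, 0.78588382]), 'attitude': array([0.11522512, 0.226913  , 0.85232925, 0.45691193])}
0.1 [ 1.13153699e-01  9.93576990e-01 -9.56155461e-04 -3.01486170e-04] [0.14027638 0.60852983 0.3030165 ]
```

View pics/top0.png

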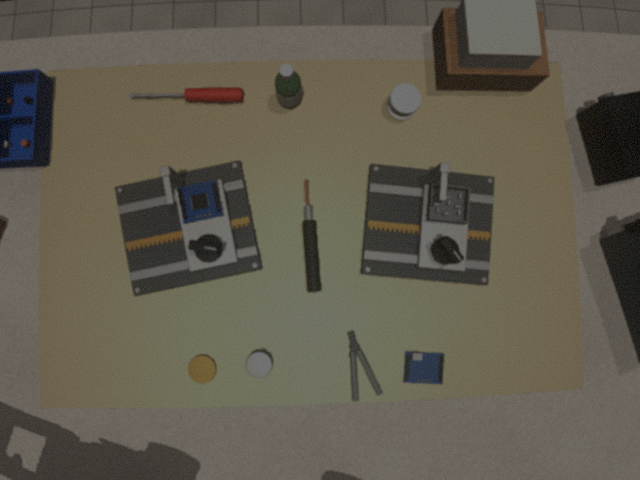

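View pics/scene0.png

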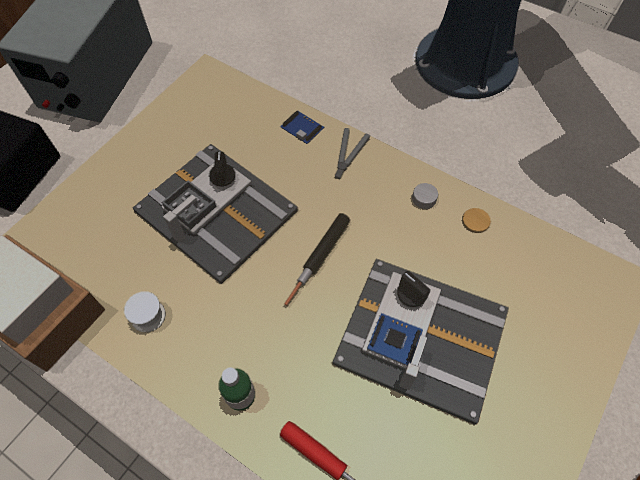

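The board stage is on the left in the top picture: knob about (208,248), chip (201,202), pointer arm about (168,185). In the scene view the knob is at about (412,288), chip at (396,338). I'll enlarge both.

```bash
python3 - <<'E'
from h import *
a=cv2.imread('pics/top0.png')[150:290,130:260]; b=cv2.imread('pics/scene0.png')[260:400,340:470]
f=lambda i:cv2.convertScaleAbs(cv2.resize(i,(390,420),interpolation=cv2.INTER_CUBIC),alpha=1.8)
cv2.imwrite('pics/crop.png',np.hstack([f(a),f(b)]))
E
```

```text
(no output)
```

View pics/crop.png

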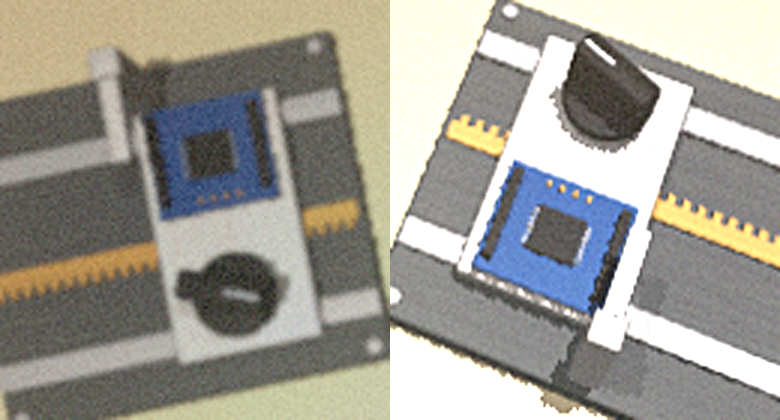

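```bash
python3 - <<'E'
from h import *
def cloud(n,d,box):
    m,Rm,o=cam(n); u0,u1,v0,v1=box; P=[]
    for v in range(v0,v1):
        for u in range(u0,u1):
            if d[v,u]>0:
                _,r=ray(n,(u,v)); P.append(np.r_[o+r*d[v,u],u,v])
    return np.array(P)
def c2(n,u,v):return ((u/3+130,v/3+150) if n=='top' else ((u-390)/3+340,v/3+260))
for n,box in(('top',(150,245,155,275)),('scene',(355,450,260,390))):
    d=np.load('pics/%s0.npy'%n); P=cloud(n,d,box); np.save('pics/P%s.npy'%n,P)
    print(n,np.histogram(P[:,2],bins=np.arange(-.01,.11,.005)))
    K=P[(P[:,2]>.075)&(P[:,2]<.09)]
    for q in (P[P[:,2]>.058],):
        k,l,s,c=cv2.connectedComponentsWithStats(np.array([[1 if ((q[:,3]==u)&(q[:,4]==v)).any() else 0 for u in range(box[0],box[1])] for v in range(box[2],box[3])],np.uint8))
        for i in range(1,k):
            if s[i,4]<15: continue
            w=np.array([x for x in q if l[int(x[4])-box[2],int(x[3])-box[0]]==i])
            t=w[(w[:,2]>w[:,2].max()-.012)] if 0 else w[w[:,2]>.072]
            if len(t)<5:t=w
            (cx,cy),(a,b),ang=cv2.minAreaRect((t[:,:2]*1000).astype(np.float32))
            print(' comp',s[i],'zmed',np.median(t[:,2]),'mean',t[:,:3].mean(0).round(4),'rect',np.round((cx,cy,a,b,ang),1), 'box',np.round(cv2.boxPoints(((cx,cy),(a,b),ang)),0).tolist())
    ch=(210,154) if n=='top' else (557,234)
    print(' chip',atz(n,c2(n,*ch),.041).round(4))
# carriage corners (z .030)
for c in [(278,88),(320,332),(182,362),(137,115)]: print('carr top',atz('top',c2('top',*c),.03).round(4))
for c in [(550,35),(692,88),(463,270)]: print('carr sc',atz('scene',c2('scene',*c),.03).round(4))
E
```

```text
Traceback (most recent call last):
  File "h.py", line 9, in ray
    m,Rm,o=cam(n); x=(uv[0]-m['cx'])/m['fx'];y=(uv[1]-m['cy'])/m['fy']
           ~~~^^^
  File "h.py", line 5, in cam
    m=manip.camera_model(n); a=np.array(m['attitude'],float)
ValueError: time passes only in moves, steps and waits
```

```bash
sed -i 's/^def cam(n):/from functools import lru_cache\n@lru_cache\ndef cam(n):/' h.py
cat > m.py <<'E'
from h import *
def cloud(n,d,box):
    m,Rm,o=cam(n); u0,u1,v0,v1=box
    return np.array([np.r_[o+ray(n,(u,v))[1]*d[v,u],u,v] for v in range(v0,v1) for u in range(u0,u1) if d[v,u]>0])
def comps(n,d,box,zmin,ztop):
    P=cloud(n,d,box); M=np.zeros((480,640),np.uint8); q=P[P[:,2]>zmin]
    M[q[:,4].astype(int),q[:,3].astype(int)]=1
    k,l,s,c=cv2.connectedComponentsWithStats(M)
    for i in range(1,k):
        if s[i,4]<15: continue
        w=q[l[q[:,4].astype(int),q[:,3].astype(int)]==i]; t=w[w[:,2]>ztop]
        if len(t)<5:t=w
        r=cv2.minAreaRect((t[:,:2]*1000).astype(np.float32))
        print(' comp',s[i],len(t),'zmed',np.median(t[:,2]).round(4),'mean',t[:,:2].mean(0).round(4),'size',np.round(r[1],1),'box',np.round(cv2.boxPoints(r),0).tolist())
    return P
E
python3 - <<'E'
from m import *
def c2(n,u,v):return ((u/3+130,v/3+150) if n=='top' else ((u-390)/3+340,v/3+260))
for n,box in(('top',(150,245,155,275)),('scene',(355,450,260,390))):
    P=comps(n,np.load('pics/%s0.npy'%n),box,.056,.072); print(n,np.histogram(P[:,2],bins=np.arange(-.01,.11,.01))[0])
    print(' chip',atz(n,c2(n,*((210,154) if n=='top' else (557,234))),.041).round(4))
for c in [(278,88),(320,332),(182,362),(137,115)]: print('carr top',atz('top',c2('top',*c),.03).round(4))
for c in [(550,35),(692,88),(463,270)]: print('carr sc',atz('scene',c2('scene',*c),.03).round(4))
print('ptr tip(arm end) top',atz('top',c2('top',118,155),.08),'sc',atz('scene',c2('scene',643,235),.08))
E
```

```text
comp [159 166  18  40 384] 334 zmed 0.082 mean [0.6428 0.2202] size [59.6 15.2] box [[610.0, 223.0], [613.0, 208.0], [672.0, 218.0], [669.0, 233.0]]
 comp [188 240  33  15 345] 322 zmed 0.0786 mean [0.5441 0.166 ] size [46.6 16. ] box [[532.0, 145.0], [547.0, 142.0], [557.0, 188.0], [541.0, 191.0]]
top [ 461  787 5348 1263 1906  846   39   48  356  309    0]
 chip [0.6207 0.1795 0.041 ]
 comp [400 271  31  31 483] 338 zmed 0.078 mean [0.5474 0.1665] size [45.3 17.1] box [[533.0, 145.0], [550.0, 142.0], [559.0, 187.0], [542.0, 190.0]]
 comp [403 335  24  48 444] 397 zmed 0.0816 mean [0.6482 0.2205] size [60.5 15.7] box [[612.0, 223.0], [615.0, 207.0], [674.0, 217.0], [672.0, 233.0]]
scene [ 729 1009 5420 1345 2048  760  113  113  408  360    0]
 chip [0.6229 0.1808 0.041 ]
carr top [0.6583 0.1445 0.03  ]
carr top [0.5234 0.123  0.03  ]
carr top [0.5091 0.1984 0.03  ]
carr top [0.6455 0.2228 0.03  ]
carr sc [0.5251 0.1229 0.03  ]
carr sc [0.5113 0.1993 0.03  ]
carr sc [0.6603 0.1508 0.03  ]
ptr tip(arm end) top [0.61490547 0.21710317 0.08      ] sc [0.61579608 0.21668662 0.08      ]
```

Checks: knob (0.5455, 0.166), top z about 0.08 and 46x16, both as given. Knob to chip measures 77.5 mm against 78. The tip is at about (0.616, 0.216), so 36 mm of travel along the chip's y with about 0 sideways, which agrees with the 27–40 given. The bar lies at 78° and the stage at 9.8°. Moving over the knob.

```bash
python3 -m crank '[{"dp":[-0.066,-0.045,0],"delta_rot":[0,0,0],"fingers":1},{"dp":[-0.066,-0.045,0],"delta_rot":[0,0,0],"fingers":1},{"dp":[-0.066,-0.045,0],"delta_rot":[0,0,0],"fingers":1},{"dp":[-0.066,-0.045,0],"delta_rot":[0,0,0],"fingers":1},{"dp":[-0.066,-0.045,0],"delta_rot":[0,0,0],"fingers":1},{"dp":[-0.066,-0.045,0],"delta_rot":[0,0,0],"fingers":1},{"dp":[-0.066,-0.045,0],"delta_rot":[0,0,0],"fingers":1},{"dp":[-0.066,-0.045,0],"delta_rot":[0,0,0],"fingers":1},{"dp":[-0.066,-0.045,0],"delta_rot":[0,0,0],"fingers":1},{"dp":[-0.066,-0.045,0],"delta_rot":[0,0,0],"fingers":1},{"dp":[-0.066,-0.045,0],"delta_rot":[0,0,0],"fingers":1},{"dp":[-0.066,-0.045,0],"delta_rot":[0,0,0],"fingers":1}]'
python3 -m crank '[{"dp":[0,0,0],"delta_rot":[0,0,0.019],"fingers":1},{"dp":[0,0,0],"delta_rot":[0,0,0.019],"fingers":1},{"dp":[0,0,0],"delta_rot":[0,0,0.019],"fingers":1},{"dp":[0,0,0],"delta_rot":[0,0,0.019],"fingers":1},{"dp":[0,0,0],"delta_rot":[0,0,0.019],"fingers":1},{"dp":[0,0,0],"delta_rot":[0,0,0.019],"fingers":1},{"dp":[0,0,0],"delta_rot":[0,0,0.019],"fingers":1},{"dp":[0,0,0],"delta_rot":[0,0,0.019],"fingers":1},{"dp":[0,0,0],"delta_rot":[0,0,0.019],"fingers":1},{"dp":[0,0,0],"delta_rot":[0,0,0.019],"fingers":1},{"dp":[0,0,0],"delta_rot":[0,0,0.019],"fingers":1},{"dp":[0,0,0],"delta_rot":[0,0,0],"fingers":1}]'
cat > todo.py <<'E'
from h import *; import sys
x,y,z,psi=map(float,sys.argv[1:])
s=manip.sense(); T=R.from_quat(s['tool_rot']).as_matrix(); p=np.array(s['tcp_pos'])
ps=np.degrees(np.arctan2(T[1,1],T[0,1])); t=np.radians(psi)
G=np.column_stack([[-np.sin(t),np.cos(t),0],[np.cos(t),np.sin(t),0],[0,0,-1]])
print('t',s['t'],'p',p.round(4),'psi',ps.round(2),'q',np.round(s['q'],2),'F',np.round(s['force'],1),'dp',(T.T@([x,y,z]-p)/.5).round(4),'rot',(R.from_matrix(T.T@G).as_rotvec()/2/np.pi).round(4))
E
python3 todo.py .5455 .1663 .2 -11.8
```

```text
t: 1.1
tcp_pos: [0.4664, 0.2551, 0.3037]
tool_rot: [0.113, 0.994, -0.0, -0.0]
force: [0.7, 0.8, -0.1]
finger_gap: 1.0
gripper_force: 0.0
t: 2.1
tcp_pos: [0.4654, 0.2568, 0.3035]
tool_rot: [0.697, 0.717, -0.0, -0.0]
force: [-0.1, -0.7, -0.3]
finger_gap: 1.0
gripper_force: 0.0
t 2.1 p [0.4654 0.2568 0.3035] psi 1.65 q [0.29 0.4  1.67 0.   1.07 0.26] F [-0.1 -0.7 -0.3] dp [-0.1854  0.1552  0.207 ] rot [-0.0001  0.0001  0.0374]
```

```bash
python3 -m crank '[{"dp":[-0.031,0.026,0.0345],"delta_rot":[0,0,0],"fingers":1},{"dp":[-0.031,0.026,0.0345],"delta_rot":[0,0,0],"fingers":1},{"dp":[-0.031,0.026,0.0345],"delta_rot":[0,0,0],"fingers":1},{"dp":[-0.031,0.026,0.0345],"delta_rot":[0,0,0],"fingers":1},{"dp":[-0.031,0.026,0.0345],"delta_rot":[0,0,0],"fingers":1},{"dp":[-0.031,0.026,0.0345],"delta_rot":[0,0,0],"fingers":1},{"dp":[0,0,0],"delta_rot":[0,0,0.0187],"fingers":1},{"dp":[0,0,0],"delta_rot":[0,0,0.0187],"fingers":1},{"dp":[0,0,0],"delta_rot":[0,0,0],"fingers":1},{"dp":[0,0,0],"delta_rot":[0,0,0],"fingers":1}]'
python3 todo.py .5455 .1663 .124 -11.8
```

```text
t: 2.93
tcp_pos: [0.5464, 0.1662, 0.2001]
tool_rot: [0.774, 0.633, -0.0, -0.0]
force: [-0.9, 0.2, 0.1]
finger_gap: 0.996
gripper_force: 0.0
t 2.9333 p [0.5464 0.1662 0.2001] psi -11.43 q [0.1  0.6  1.66 0.   0.88 0.3 ] F [-0.9  0.2  0.1] dp [-0.0002 -0.0017  0.1522] rot [-0.0001  0.      0.001 ]
```

```bash
python3 -m crank '[{"dp":[0,-0.0017,0.0305],"delta_rot":[0,0,0.001],"fingers":1},{"dp":[0,0,0.0305],"delta_rot":[0,0,0],"fingers":1},{"dp":[0,0,0.0305],"delta_rot":[0,0,0],"fingers":1},{"dp":[0,0,0.0305],"delta_rot":[0,0,0],"fingers":1},{"dp":[0,0,0.0305],"delta_rot":[0,0,0],"fingers":1},{"dp":[0,0,0],"delta_rot":[0,0,0],"fingers":1},{"dp":[0,0,0],"delta_rot":[0,0,0],"fingers":1}]' 50
python3 -m crank '[{"dp":[0,0,0],"delta_rot":[0,0,0],"fingers":-1},{"dp":[0,0,0],"delta_rot":[0,0,0],"fingers":-1},{"dp":[0,0,0],"delta_rot":[0,0,0],"fingers":-1},{"dp":[0,0,0],"delta_rot":[0,0,0],"fingers":-1},{"dp":[0,0,0],"delta_rot":[0,0,0],"fingers":-1},{"dp":[0,0,0],"delta_rot":[0,0,0],"fingers":-1},{"dp":[0,0,0],"delta_rot":[0,0,0],"fingers":-1},{"dp":[0,0,0],"delta_rot":[0,0,0],"fingers":-1},{"dp":[0,0,0],"delta_rot":[0,0,0],"fingers":-1},{"dp":[0,0,0],"delta_rot":[0,0,0],"fingers":-1}]' 50
python3 todo.py .5455 .1663 .124 -11.8
python3 -c "
import numpy as np
for i in range(10):
    a=np.radians(9.8+11.8+6.93*i); print((np.array([np.cos(a),np.cos(a+np.pi/2)])*.00726).round(4))"
```

```text
t: 3.52
tcp_pos: [0.5451, 0.1667, 0.1239]
tool_rot: [0.776, 0.63, -0.001, -0.0]
force: [-0.4, -0.1, 0.9]
finger_gap: 0.999
gripper_force: 0.0
t: 4.35
tcp_pos: [0.5453, 0.1666, 0.1248]
tool_rot: [0.777, 0.629, -0.0, -0.0]
force: [-2.1, 1.1, 5.4]
finger_gap: 0.172
gripper_force: 49.4
t 4.35 p [0.5453 0.1666 0.1248] psi -12.04 q [0.1  0.72 1.7  0.   0.72 0.31] F [-2.1  1.1  5.4] dp [-0.0005  0.0004  0.0016] rot [-0.     -0.     -0.0007]
[ 0.0068 -0.0027]
[ 0.0064 -0.0035]
[ 0.0059 -0.0042]
[ 0.0054 -0.0049]
[ 0.0047 -0.0055]
[ 0.004 -0.006]
[ 0.0033 -0.0065]
[ 0.0025 -0.0068]
[ 0.0016 -0.0071]
[ 0.0008 -0.0072]
```

Grip is good (50 N, opening about 15 mm). Turning the first half.

```bash
python3 -m crank '[{"dp":[0.0068,-0.0027,0],"delta_rot":[0,0,0.0193],"fingers":-1},{"dp":[0.0064,-0.0035,0],"delta_rot":[0,0,0.0193],"fingers":-1},{"dp":[0.0059,-0.0042,0],"delta_rot":[0,0,0.0193],"fingers":-1},{"dp":[0.0054,-0.0049,0],"delta_rot":[0,0,0.0193],"fingers":-1},{"dp":[0.0047,-0.0055,0],"delta_rot":[0,0,0.0193],"fingers":-1},{"dp":[0,0,0],"delta_rot":[0,0,0],"fingers":-1},{"dp":[0,0,0],"delta_rot":[0,0,0],"fingers":-1}]' 50
python3 todo.py .5393 .2021 .124 -81
```

```text
t: 4.93
tcp_pos: [0.5424, 0.1844, 0.1248]
tool_rot: [0.93, 0.368, -0.0, -0.0]
force: [-1.7, -0.6, 5.3]
finger_gap: 0.181
gripper_force: 49.6
t 4.9333 p [0.5424 0.1844 0.1248] psi -46.85 q [ 0.13  0.72  1.7  -0.    0.73  0.95] F [-1.7 -0.6  5.3] dp [ 0.0196 -0.03    0.0016] rot [-0.      0.      0.0949]
```

Forces are small; turning the second half.

```bash
python3 -m crank '[{"dp":[0.004,-0.006,0],"delta_rot":[0,0,0.0193],"fingers":-1},{"dp":[0.0033,-0.0065,0],"delta_rot":[0,0,0.0193],"fingers":-1},{"dp":[0.0025,-0.0068,0],"delta_rot":[0,0,0.0193],"fingers":-1},{"dp":[0.0016,-0.0071,0],"delta_rot":[0,0,0.0193],"fingers":-1},{"dp":[0.0008,-0.0072,0],"delta_rot":[0,0,0.0193],"fingers":-1},{"dp":[0,0,0],"delta_rot":[0,0,0],"fingers":-1},{"dp":[0,0,0],"delta_rot":[0,0,0],"fingers":-1}]' 50
python3 todo.py .5393 .2021 .124 -81
python3 - <<'E'
from h import *
p,_=snap('scene','scene1'); q,_=snap('top','top1')
a=q[150:290,130:260];b=p[260:400,340:470]
f=lambda i:cv2.convertScaleAbs(cv2.resize(i,(390,420),interpolation=cv2.INTER_CUBIC),alpha=1.8)[:,:,::-1]
cv2.imwrite('pics/crop1.png',np.hstack([f(a),f(b)]))
E
```

```text
t: 5.52
tcp_pos: [0.5393, 0.202, 0.1248]
tool_rot: [0.997, 0.073, -0.0, 0.0]
force: [-1.1, -1.8, 5.4]
finger_gap: 0.178
gripper_force: 49.7
t 5.5167 p [0.5393 0.202  0.1248] psi -81.59 q [ 0.16  0.72  1.69 -0.    0.73  1.59] F [-1.1 -1.8  5.4] dp [-0.     -0.0002  0.0016] rot [ 0.0001  0.0001 -0.0016]
```

View pics/crop1.png

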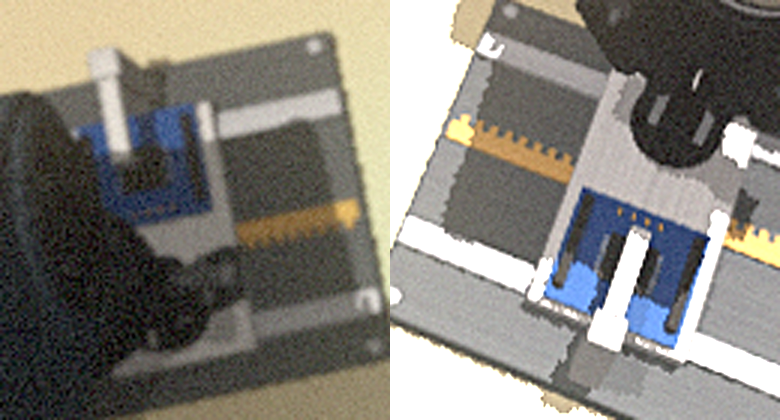

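The chip is now under the arm's end: about (142,172) in the top crop, about (630,263) in the scene crop. Releasing, rising and verifying in a clear view.

```bash
python3 -m crank '[{"dp":[0,0,0],"delta_rot":[0,0,0],"fingers":1},{"dp":[0,0,0],"delta_rot":[0,0,0],"fingers":1},{"dp":[0,0,0],"delta_rot":[0,0,0],"fingers":1},{"dp":[0,0,0],"delta_rot":[0,0,0],"fingers":1},{"dp":[0,0,0],"delta_rot":[0,0,0],"fingers":1},{"dp":[0,0,0],"delta_rot":[0,0,0],"fingers":1},{"dp":[0,0,0],"delta_rot":[0,0,0],"fingers":1},{"dp":[0,0,0],"delta_rot":[0,0,0],"fingers":1}]' 50
python3 -m crank '[{"dp":[0,0,-0.04],"delta_rot":[0,0,0],"fingers":1},{"dp":[0,0,-0.06],"delta_rot":[0,0,0],"fingers":1},{"dp":[0,0,-0.08],"delta_rot":[0,0,0],"fingers":1},{"dp":[0,0,-0.08],"delta_rot":[0,0,0],"fingers":1},{"dp":[0,-0.08,0],"delta_rot":[0,0,0],"fingers":1},{"dp":[0,-0.08,0],"delta_rot":[0,0,0],"fingers":1},{"dp":[0,-0.08,0],"delta_rot":[0,0,0],"fingers":1},{"dp":[0,-0.08,0],"delta_rot":[0,0,0],"fingers":1},{"dp":[0,-0.08,0],"delta_rot":[0,0,0],"fingers":1},{"dp":[0,-0.08,0],"delta_rot":[0,0,0],"fingers":1},{"dp":[0,0,0],"delta_rot":[0,0,0],"fingers":1},{"dp":[0,0,0],"delta_rot":[0,0,0],"fingers":1}]'
python3 - <<'E'
from m import *
p,d=snap('scene','scene2'); q,e=snap('top','top2')
a=q[150:290,130:260];b=p[260:400,340:470]
f=lambda i:cv2.convertScaleAbs(cv2.resize(i,(390,420),interpolation=cv2.INTER_CUBIC),alpha=1.8)[:,:,::-1]
cv2.imwrite('pics/crop2.png',np.hstack([f(a),f(b)]))
for n,dd,box in(('top',e,(150,245,155,275)),('scene',d,(355,450,260,390))): print(n); comps(n,dd,box,.056,.072)
E
```

```text
t: 6.28
tcp_pos: [0.5397, 0.2023, 0.1241]
tool_rot: [0.997, 0.074, -0.0, -0.0]
force: [0.0, 0.3, -0.5]
finger_gap: 1.001
gripper_force: 0.0
t: 7.28
tcp_pos: [0.5032, 0.4418, 0.2538]
tool_rot: [0.997, 0.076, 0.0, 0.0]
force: [-0.3, 0.6, -0.2]
finger_gap: 1.0
gripper_force: 0.0
top
 comp [159 166  18  40 383] 336 zmed 0.0819 mean [0.6428 0.2202] size [59.2 15.4] box [[611.0, 223.0], [613.0, 208.0], [672.0, 218.0], [669.0, 233.0]]
 comp [173 237  17  30 386] 310 zmed 0.0786 mean [0.5386 0.2018] size [44.7 16.4] box [[515.0, 208.0], [517.0, 191.0], [561.0, 197.0], [559.0, 214.0]]
scene
 comp [427 278  22  34 377] 321 zmed 0.0782 mean [0.541  0.2016] size [46.6 15.8] box [[515.0, 206.0], [517.0, 190.0], [563.0, 197.0], [561.0, 213.0]]
 comp [403 335  24  48 441] 399 zmed 0.0816 mean [0.6482 0.2205] size [60.4 15.6] box [[612.0, 222.0], [615.0, 207.0], [675.0, 217.0], [672.0, 233.0]]
```

View pics/crop2.png

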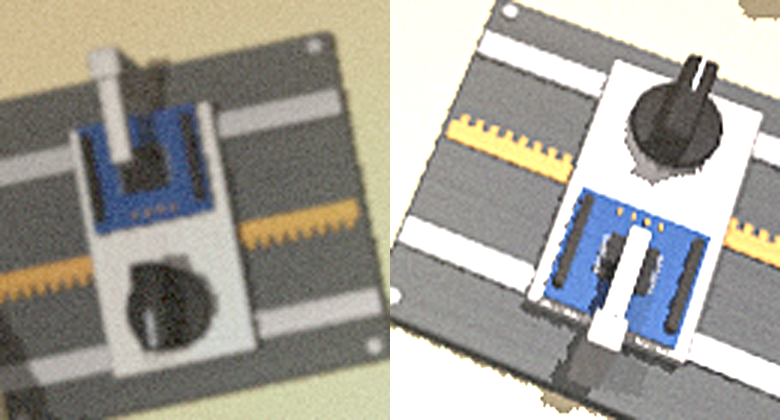

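Both views show the chip centred at the arm's end (top crop about (145,168), scene crop about (630,263)). The knob is now at (0.5395, 0.202), which puts the chip at (0.616, 0.215) against the tip at (0.616, 0.216). One direct check of the chip pixels, then I hand in.

```bash
python3 - <<'E'
from h import *
a=atz('top',(145/3+130,168/3+150),.041);b=atz('scene',(240/3+340,263/3+260),.041);print(a,b)
e=np.linalg.norm((a+b)[:2]/2-[.6162,.2159]);print(e)
if e<.006: print(manip.sign_off())
E
```

```text
[0.6140839 0.2149179 0.041    ] [0.61611158 0.21716305 0.041     ]
0.0011111729419744302
the job is handed in; nothing more can be done
None
```

The chip on the board stage is centred under its pointer to within about 1 mm by camera measurement, the knob is released with the arm clear, the other stage was left alone, and the job is handed in.

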